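# Slide the pump bottle home into its bay

## Robot

A 7-joint arm with a two-finger parallel gripper is mounted at the origin on the work surface. World frame = base frame: x ahead of the robot, y to its left, z up, the work surface at z = 0. Lengths are in mm, angles in rad, forces in N, time in s.
With the tool pointing down it reaches from about 425 to 950 mm from the base axis. Payload 16.7 kg.
Tool frame: the origin (TCP) lies at the very end of the fingers, on their centre line; the grasp point (between the pads) lies 19 mm behind it; z points along the fingers, y is the direction in which the jaws open and shut (so a half turn about z gives the same grasp; the last joint's range is limited). The gripper opens to 94 mm and grips with 3 to 60 N. Pads are 16 mm wide; open, the fingers measure 119 mm over their backs; the gripper's body (75 mm by 177 mm) begins 78 mm behind the grasp point.
Start: joints at [1.05, 0.426, 0.074, 1.606, -0.034, 1.111, -0.067], TCP at [244.561, -629.098, 205.467] pointing down, gripper open.
Joint ranges: [-2.85, 2.85], [-0.5, 2.14], [-1.23, 1.37], [0.21, 2.46], [-1.02, 4.16], [0.16, 2.05], [-2.73, 2.73]. Speed limits (rad/s): [1.89, 1.89, 2.39, 2.39, 3.01, 3.01, 3.01].

## Interface

Orientations are given as a unit quaternion [x, y, z, w].
In Python, from rig import ctrl gives the robot as it stands. Calls block until the motion is done:
- ctrl.movep(position, orientation): joint-space move of the TCP to a pose.
- ctrl.line_to(position, rot=None, speed=150, f_stop=None): straight line of the TCP; rot=None keeps the orientation; speed is the mean speed in mm/s. With f_stop (N) it stops when the force on the tool has changed by that much, and returns True; else False.
- ctrl.movej(angles): joint-space move.
- ctrl.command_gripper(opening, newtons=None): finger opening in mm; newtons is the grip in N (None keeps the last); returns when the fingers have stopped.
- ctrl.pause(seconds).
- ctrl.solve_ik(position, orientation): joint angles nearest the present ones, or None.
- ctrl.read_camera(name): name is "side" or "top"; returns a dict with "color" (400x640x3 uint8, red, green, blue), "fx", "fy", "cx", "cy" (pixels), "k1" (the pictures are not rectified: a ray, as slopes to the right and down, at radius r is drawn at 1 + k1 r^2 times it, then the intrinsics apply), "R" (3x3) and "t" (3): a world point X has camera coordinates R X + t. Camera axes: x right, y down, z forward; pixel columns grow to the right and rows downward; lengths in mm; the calibration is good to about 2 mm. A picture is of the moment at which its call begins. There is no depth.
A pose or a line that the arm cannot do raises ctrl.IKError and nothing moves.
- ctrl.job_done(): hands the job in, once; it reports no verdict.
Trained networks look in the newest picture that a camera, given by its name, has taken for a name from the list of things; names that differ only in an ending like _2 or _b are one class to them, and where a whole thing is asked for, a point or a joint stands for the part that bears it (a point fixed in the world has none). Each returns a list of dicts, best first, with "conf" (0 to 1); they miss things now and then, are a little off and sometimes report something else, mostly with a low value. They report only what shows in the picture. A call takes as long as a camera call. They do not tell look-alikes from the thing itself.
- ctrl.recognise(camera, label): "location" ([row, column] as shares, 0 to 1, of the picture: columns of its width, rows of its height, amid what is visible of it).
- ctrl.spot_point(camera, label): "location" ([row, column] as shares, 0 to 1, of the picture: columns of its width, rows of its height: a listed point, or the origin of a listed thing).
Readings, each from a call of its own:
- ctrl.get_time(): time.
- ctrl.get_joint_positions(): joint angles.
- ctrl.get_dq(): joint speeds.
- ctrl.get_joint_torque(): joint torques, N m.
- ctrl.get_position(): TCP position.
- ctrl.get_eef_rot(): TCP orientation.
- ctrl.get_wrist_force(): force on the tool from outside, world axes, zero at the start.
- ctrl.get_moment(): the same for the moment, N m.
- ctrl.get_opening(): finger opening in mm.
Only numpy, scipy, OpenCV 4.12 (cv2) and the standard library are available. Lean on these libraries where they do the work, as an engineer would, in place of code of your own. Each camera call takes 0.05 s, during which the arm holds its last target. There are 200 camera calls.

## Task

The tall pump bottle of lens cleaner has been left standing out on the cutting mat of the spectacle maker's bench. Put it away without picking it up: with the fingers push it, low enough on its straight body that it slides on its base and never tips, into the one empty bay of the plywood bottle rack, all the way home against the back of the bay. Do not lift it or touch its shoulder or pump, leave the jar, the short bottle, the spectacles and the pliers where they are, and finish with the bottle standing upright by itself.

Things in the scene. Friction and masses are not known exactly. Their poses are not given: they have to be found in the camera images.
- bottle: tall slim white bottle, black pump on top, standing alone on the mat to the right of the rack; 180 mm tall, 0.2 to 0.4 kg. Straight round body 48 mm in diameter up to 105 mm, pale label; the pump part above. Origin: centre of the underside; z along its axis. Friction on the mat is about 0.5 to 0.7: pushed higher than about 33 mm above the mat it may tip
- pump: shoulder, black collar and spray pump of the tall bottle, rigidly part of it: shoulder narrowing from 46 to 25 mm in 19 mm, collar 29 mm and head 21 mm in diameter, top 72 mm above its origin. Origin: on the bottle's axis, 105 mm above the base, where the shoulder starts. Not to be touched
- bay_empty: empty bay of the rack: three plywood sides 6 mm thick, fixed; no floor or roof (the mat runs on inside), open in front, towards the middle of the bench. Inside 68 wide, 56 deep; cheeks 50 high, back 68. Origin: on the mat, mid width and mid depth; x points into the bay to the robot's left (open edge at -28 mm, back at +28), z up. Tall bottle touches the back with its axis at x = +4. Its place in the row varies
- bay_b: the bay with the jar in it, same size and frame as the empty bay and in line with it; the bays stand 82 mm apart, centre to centre, screwed to one low plywood rail. Fixed
- bay_c: the bay with the short bottle in it, same size and frame as the empty bay. Fixed
- jar: squat amber glass jar with metal lid, 54 mm in diameter, 60 mm tall, standing loose in bay_b. Origin: centre of the underside. Leave alone
- short_bottle: short grey bottle with black cap, 42 mm in diameter, 74 mm tall, standing loose in bay_c. Origin: centre of the underside. Leave alone
- spectacles: folded brown spectacles lying loose on the right of the mat, 45 mm (x) by 138 mm (y), 15 mm high. Origin: centre of the underside. Leave alone
- pliers: small steel pliers with brown grips lying loose on the right of the mat, 164 mm long (x from -100 to +64 mm of the origin, jaws at +x), 46 mm wide, 12 mm high. Origin: underside, on the middle line. Leave alone
- mat: dark cutting mat with a pale grid of 50 mm squares, 594 mm (x) by 841 mm (y), 3 mm thick, fixed on the bench: all the things above stand on it, at z = 3 mm. Origin: centre of the underside
Not all that is in view belongs to the job. What is meant by the bottle is not red, and is the larger of those in its own colour.

How it is judged (in metres and radians):
At the end, for the whole second after the job is handed in: The tall bottle stands at rest upright (within 0.05 rad) on the mat inside the empty bay, within 8 mm of touching the back, by itself; the jar, short bottle, spectacles and pliers are within 15 mm of where they were (x of bottle in the frame of bay_empty between -0.004 and 0.01 m and y of bottle in the frame of bay_empty between -0.014 and 0.014 m and angle between bottle's own z axis and vertical below 0.05 rad and height (world z) of bottle below 0.006 m and linear speed of bottle below 0.01 m/s and distance of each of jar, short_bottle, spectacles, pliers from where it was at the start of the episode below 0.015 m).
It fails at once if the tall bottle tips (leans more than 0.25 rad) (angle between bottle's own z axis and vertical above 0.25 rad).
It fails at once if the tall bottle is lifted (more than 10 mm off the mat) (height (world z) of bottle above 0.013 m).
It fails at once if the shoulder or pump of the tall bottle is touched by the robot (contact force between any of the fingers, the arm and pump above 0.3 N).
It fails at once if the tall bottle is pushed with the hand or arm instead of the fingers (contact force between the arm and bottle above 0.5 N).
It fails at once if the jar, the short bottle, the spectacles or the pliers are displaced by more than 15 mm (distance of any of jar, short_bottle, spectacles, pliers from where it was at the start of the episode above 0.015 m).
It also fails if it takes over 64 s, if anything falls off the work surface, if the arm or the gripper's body presses on something with over 40 N, if the wrist force passes 120 N, or if a joint passes its speed limit or range.

## Working session

There is one attempt and no reset: what is moved stays moved. The work goes in short steps, each a Python script; the robot and the scene stay as the last script left them, time stands still between calls to the robot, and variables do not carry over. Pictures are saved under pics/ and viewed, about 8 in all and at most 12, crops included, and the job is handed in when it is done.

```bash
mkdir -p pics; ls; python3 - <<'E'
from rig import ctrl
import cv2
for n in("side","top"):
    c=ctrl.read_camera(n); cv2.imwrite(f"pics/{n}0.png",c["color"][:,:,::-1])
    print(n,c["fx"],c["fy"],c["cx"],c["cy"],c["k1"],c["R"],c["t"])
    for l in["bottle","pump","bay_empty","bay_b","jar","short_bottle","spectacles","pliers","mat"]:
        print(l,[(round(d["conf"],2),round(d["location"][1]*640),round(d["location"][0]*400)) for d in ctrl.spot_point(n,l)])
print(ctrl.get_time(),ctrl.get_eef_rot())
E
```

```text
pics
side 491.1315747208986 491.1315747208986 322.04798302358375 208.65450872117447 -0.004665464505742596 [[-0.99228275 -0.12337822  0.01235933]
 [-0.09833074  0.72225636 -0.68459975]
 [ 0.0755381  -0.68053183 -0.7288144 ]] [ 401.61452888  143.52888831 1193.99213398]
bottle [(0.92, 383, 174), (0.7, 289, 221), (0.62, 406, 181)]
pump [(0.86, 287, 188), (0.58, 414, 153), (0.43, 386, 153)]
bay_empty [(0.81, 238, 321)]
bay_b [(0.92, 201, 321), (0.7, 239, 243), (0.57, 275, 317)]
jar [(0.94, 274, 315)]
short_bottle [(0.57, 200, 323)]
spectacles [(0.89, 308, 171)]
pliers [(0.47, 260, 161)]
mat [(0.92, 240, 240)]
top 373.5453453931157 373.5453453931157 323.23480082111513 198.4273552524635 -0.03778080570283675 [[-5.54332042e-04 -9.99641297e-01 -2.67763117e-02]
 [-9.95759031e-01  3.01515295e-03 -9.19503140e-02]
 [ 9.19980658e-02  2.66117831e-02 -9.95403521e-01]] [ -12.65818252  443.51547237 1075.37300501]
bottle [(0.73, 349, 176), (0.69, 415, 280), (0.64, 424, 259)]
pump [(0.82, 421, 287), (0.71, 353, 169), (0.45, 425, 260), (0.37, 348, 175)]
bay_empty [(0.72, 247, 158)]
bay_b [(0.75, 243, 132)]
jar [(0.78, 252, 184)]
short_bottle []
spectacles [(0.83, 411, 186)]
pliers [(0.68, 419, 140), (0.55, 248, 188)]
mat [(0.81, 321, 142), (0.73, 241, 134)]
1.0 [ 9.82860170e-01  1.84352609e-01 -6.59406194e-07 -3.41103632e-05]
```

```bash
python3 - <<'E'
import cv2
for n in("side","top"): cv2.imwrite(f"pics/{n}0b.png",cv2.resize(cv2.imread(f"pics/{n}0.png"),(800,500),interpolation=cv2.INTER_CUBIC))
E
```

```text
(no output)
```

View pics/side0b.png

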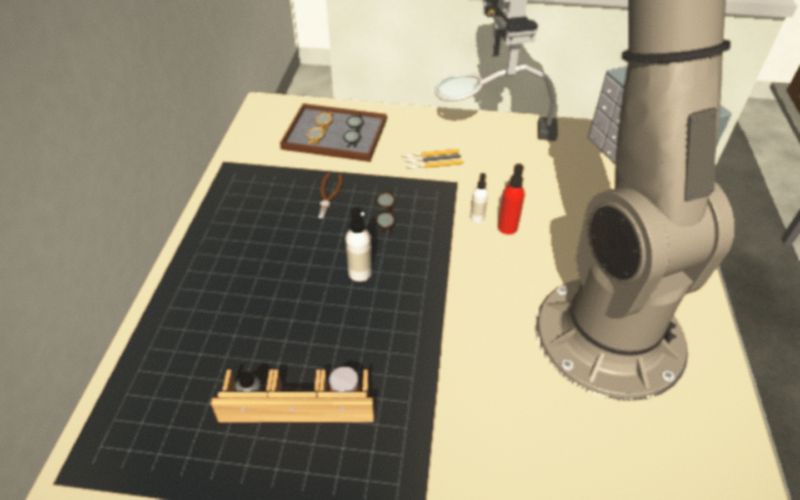

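View pics/top0b.png

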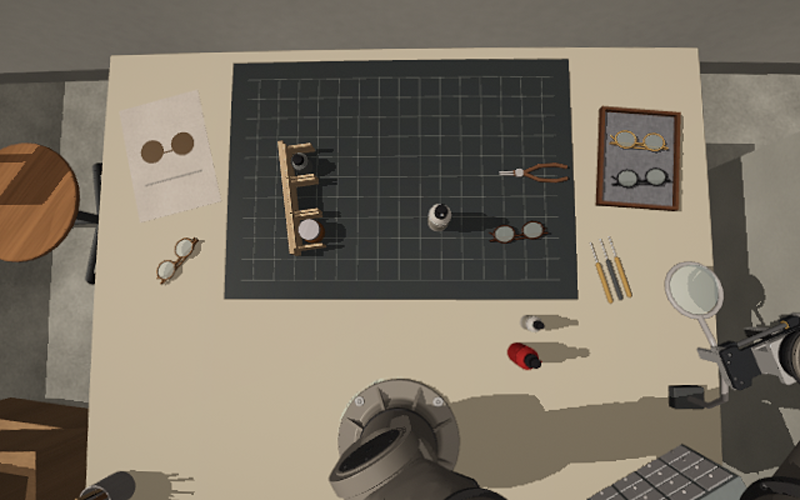

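The side view shows the tall white pump bottle with its base at about (287,222) in 640-px coordinates. Look-alikes:
- **Small white bottle:** off the mat, side (383,174).
- **Red bottle:** side (408,180).

The tall white bottle on the mat is larger than the other white one, so I choose it. The empty bay is the middle one, at side (238,308) and top (243,156), with the short bottle at the far end and the jar at the near end.

```bash
cat > h.py <<'E'
import numpy as np, cv2
from rig import ctrl
def ray(c,u,v):
    K=np.array([[c["fx"],0,c["cx"]],[0,c["fy"],c["cy"]],[0,0,1]])
    p=cv2.undistortPoints(np.array([[[u,v]]],float),K,np.array([c["k1"],0,0,0,0.]))[0,0]
    R=np.array(c["R"]);t=np.array(c["t"]);d=R.T@np.r_[p,1];return -R.T@t,d/np.linalg.norm(d)
def plane(c,u,v,z):
    o,d=ray(c,u,v);return o+d*(z-o[2])/d[2]
def tri(a,b):
    (o1,d1),(o2,d2)=a,b
    s=np.linalg.lstsq(np.c_[d1,-d2],o2-o1,rcond=None)[0]
    p,q=o1+s[0]*d1,o2+s[1]*d2;return (p+q)/2,np.linalg.norm(p-q)
def proj(c,X):
    p=np.array(c["R"])@X+c["t"];s=p[:2]/p[2];s=s*(1+c["k1"]*(s@s));return s*[c["fx"],c["fy"]]+[c["cx"],c["cy"]]
E
python3 - <<'E'
from h import *
np.set_printoptions(precision=1,suppress=True)
S=ctrl.read_camera("side");T=ctrl.read_camera("top")
for n,s,t in[("bottle",(289,221),(349,176)),("pump",(287,188),(353,169)),("bay_e",(238,321),(247,158)),("jar",(274,315),(252,184)),("spec",(308,171),(411,186)),("pliers",(260,161),(419,140))]:
    print(n,*tri(ray(S,*s),ray(T,*t)),plane(S,*s,3),plane(T,*t,3))
def crop(c,x0,y0,w,h,k,f): cv2.imwrite(f,cv2.resize(c["color"][y0:y0+h,x0:x0+w,::-1],None,fx=k,fy=k,interpolation=cv2.INTER_CUBIC))
crop(T,215,100,160,110,5,"pics/t1.png")
crop(S,160,160,160,120*1,5,"pics/s1.png"); crop(S,165,285,140,60,5,"pics/s2.png")
a=cv2.imread("pics/s1.png")
E
```

```text
bottle [508.7 -90.7  -5.6] 9.536145326666679 [502.3 -82.7   3. ] [512.2 -90.1   3. ]
pump [510.2 -96.6 110.4] 9.128406922974595 [ 528.7 -203.7    3. ] [ 533.4 -102.3    3. ]
bay_e [567.9 219.6  -4.1] 4.806585926363821 [563.7 223.7   3. ] [568.9 218.2   3. ]
jar [488.1 200.6   6.7] 1.5378049022533284 [487.9 198.5   3. ] [489.3 201.5   3. ]
spec [ 479.9 -272.7   10.8] 1.0936659577294958 [ 480.6 -281.1    3. ] [ 481.4 -274.3    3. ]
pliers [ 623.  -300.9    6.2] 5.507541292338492 [ 626.9 -304.9    3. ] [ 621.  -301.7    3. ]
```

View pics/t1.png

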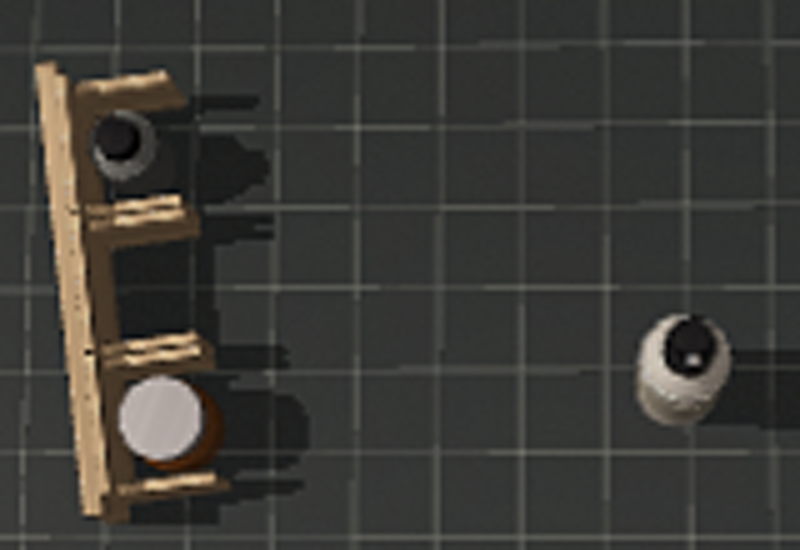

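View pics/s1.png

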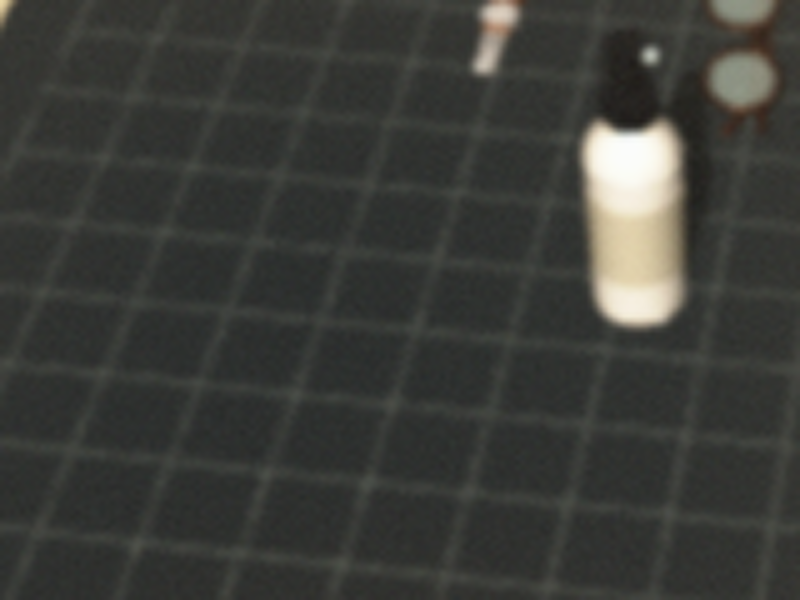

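View pics/s2.png

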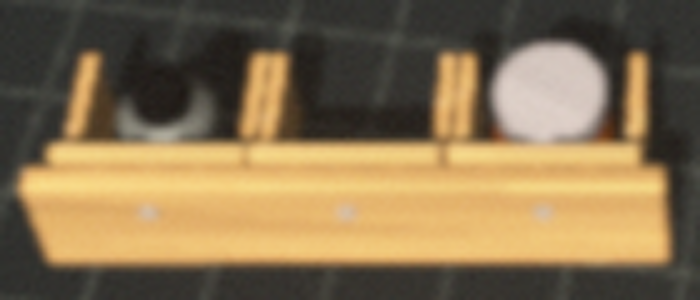

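```bash
python3 - <<'E'
from h import *
np.set_printoptions(precision=1,suppress=True)
S=ctrl.read_camera("side");T=ctrl.read_camera("top")
t=lambda u,v:(215+u/5,100+v/5); s=lambda u,v:(165+u/5,285+v/5); b=lambda u,v:(160+u/5,160+v/5)
for n,a,c,z in[("frontU",t(182,208),s(270,54),53),("frontL",t(201,346),s(463,54),53),("backU",t(77,211),s(246,147),71),("backL",t(92,351),s(442,147),71)]:
    print(n,*tri(ray(T,*a),ray(S,*c)),plane(T,*a,z),plane(S,*c,z))
print("jar lid",*tri(ray(T,*t(160,418)),ray(S,*s(551,90))))
print("specular/pumptop",*tri(ray(T,*t(688,338)),ray(S,*b(628,45))))
# bottle by model: axis edges. project candidate circle outlines
def sil(c,X):
    P=[]
    for z,r in[(3,24),(108,24)]:
        for a in np.linspace(0,6.283,40): P.append(proj(c,np.array([X[0]+r*np.cos(a),X[1]+r*np.sin(a),z])))
    return np.array(P)
for X in[(508,-91),(504,-86),(510,-88)]:
    p=sil(T,X);q=sil(S,X);p=(p-[215,100])*5;q=(q-[160,160])*5
    print(X,"top",p.min(0),p.max(0),"side",q.min(0),q.max(0))
E
```

```text
frontU [607.6 195.   50.7] 0.11455237945388624 [607.  194.5  53. ] [606.8 196.5  53. ]
frontL [525.5 182.7  48.8] 1.7808739685965222 [525.7 181.9  53. ] [523.7 185.4  53. ]
backU [600.8 251.6  68.8] 2.195557237904117 [601.4 251.2  71. ] [599.  252.9  71. ]
backL [519.9 241.   68.8] 1.277987977087007 [520.1 240.5  71. ] [518.7 242.3  71. ]
jar lid [482.  203.1  60.8] 1.9122381638245012
specular/pumptop [506.2 -91.9 177.6] 1.3554809240737393
(508, -91) top [631.4 314.7] [724.1 426.7] side [580.  116.6] [682.4 326.5]
(504, -86) top [623.1 322. ] [714.9 433.4] side [586.1 124.2] [688.5 334.5]
(510, -88) top [626.4 311.1] [718.5 423.4] side [574.9 120.3] [677.8 330.4]
```

Measurements in world coordinates:
- **Bottle:** about (506.5, −93). The pump top triangulates to z = 178, against 183 from the text.
- **Empty bay:** centre about (563.5, 216), axis direction (−0.135, 0.991). Cheek tops measure z ≈ 50 and the back ≈ 69, against 53 and 71.

Plan: tilt the tool 35° so the hand stays clear of the pump. Cradle the bottle between the two fingertips, 24 mm apart, about 20 mm above the mat. Push along a smooth curve into line with the bay. First I check IK.

```bash
cat >> h.py <<'E'
from scipy.spatial.transform import Rotation as Ro
TH=np.radians(35);OFF=27.4
D=np.array([-.135,.991]);D/=np.linalg.norm(D);BAY=np.array([563.5,216.]);B0=np.array([506.5,-93.])
def pose(b,h,sgn,back=0,z=18):
    h=h/np.linalg.norm(h);zt=np.r_[h*np.sin(TH),-np.cos(TH)];y=sgn*np.array([-h[1],h[0],0]);x=np.cross(y,zt)
    return np.r_[b-h*(OFF+back),z],Ro.from_matrix(np.c_[x,y,zt]).as_quat()
P3=BAY-65*D;d0=P3-B0;a=-np.radians(4);d0=d0/np.linalg.norm(d0);d0=np.array([[np.cos(a),-np.sin(a)],[np.sin(a),np.cos(a)]])@d0
C=np.array([B0,B0+70*d0,P3-80*D,P3])
def bez(s):
    p=(1-s)**3*C[0]+3*s*(1-s)**2*C[1]+3*s*s*(1-s)*C[2]+s**3*C[3]
    t=3*(1-s)**2*(C[1]-C[0])+6*s*(1-s)*(C[2]-C[1])+3*s*s*(C[3]-C[2]);return p,t
E
python3 - <<'E'
from h import *
np.set_printoptions(precision=2,suppress=True)
for sg in(1,-1):
    for b,h,k,z in[(B0,d0,30,230),(B0,d0,30,18),(*bez(.5),0,18),(P3,D,0,18),(BAY+4*D,D,0,18)]:
        p,q=pose(b,h,sg,k,z);print(sg,p,ctrl.solve_ik(p,q))
E
```

```text
1 [ 487.76 -147.26  230.  ] [ 0.34  0.26  0.28  1.96 -0.7   1.22 -2.52]
1 [ 487.76 -147.26   18.  ] [ 0.44  0.58  0.16  2.07 -0.91  0.91 -2.16]
1 [543.01  -1.5   18.  ] [ 0.32  0.55 -0.06  2.12 -1.    0.71 -2.34]
1 [575.97 124.45  18.  ] [ 0.08  0.64 -0.06  1.91 -0.77  0.87 -2.39]
1 [566.66 192.81  18.  ] [ 0.02  0.63 -0.13  1.94 -0.8   0.79 -2.46]
-1 [ 487.76 -147.26  230.  ] [ 0.95  0.29 -0.45  1.92 -0.53  1.14  0.45]
-1 [ 487.76 -147.26   18.  ] [ 0.94  0.62 -0.46  2.04 -0.51  0.74  0.62]
-1 [543.01  -1.5   18.  ] [ 0.71  0.6  -0.53  2.1  -0.64  0.55  0.48]
-1 [575.97 124.45  18.  ] [ 0.46  0.71 -0.57  1.88 -0.36  0.75  0.41]
-1 [566.66 192.81  18.  ] [ 0.37  0.7  -0.59  1.92 -0.39  0.67  0.34]
```

```bash
python3 - <<'E'
from h import *
ctrl.command_gripper(24,10)
ctrl.movep(*pose(B0,d0,-1,30,230))
p,q=pose(B0,d0,-1,30,18)
print(ctrl.line_to(p,speed=100,f_stop=10),ctrl.get_position(),ctrl.get_opening(),ctrl.get_time(),ctrl.get_wrist_force())
S=ctrl.read_camera("side");T=ctrl.read_camera("top")
a=cv2.resize(S["color"][130:280,200:400],(800,600));b=cv2.resize(T["color"][100:250,260:460],(800,600))
cv2.imwrite("pics/app.png",cv2.resize(np.vstack([a,b]),(480,600+0))[:,:,::-1] if 0 else cv2.resize(np.hstack([a,b]),(800,300))[:,:,::-1])
E
```

```text
False [ 487.92270905 -147.39462956   18.30949764] 24.004340309274752 6.5333 [-0.83407186 -0.35109759 -0.16047905]
```

View pics/app.png

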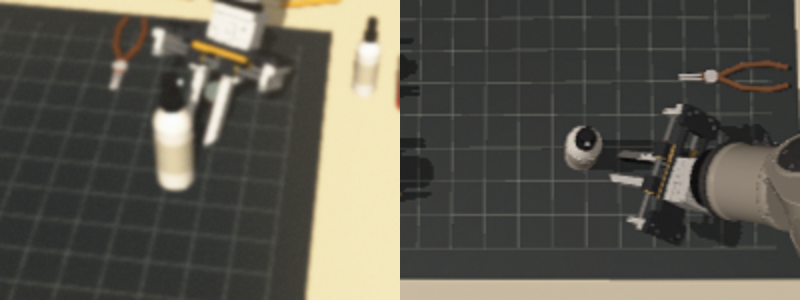

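The two fingertips, at top-crop (620,155) and (613,178), straddle the line through the bottle base at (583,155), and the hand is clear of the pump. I push along the curve to just in front of the bay, then look again.

```bash
python3 - <<'E'
from h import *
np.set_printoptions(precision=1,suppress=True)
p,q=pose(B0,d0,-1)
ctrl.line_to(p,rot=q,speed=40)
for s in np.linspace(0,1,9)[1:]:
    b,h=bez(s);p,q=pose(b,h,-1)
    r=ctrl.line_to(p,rot=q,speed=45,f_stop=15)
    print(r,ctrl.get_position(),ctrl.get_time(),ctrl.get_wrist_force())
    if r: break
S=ctrl.read_camera("side");T=ctrl.read_camera("top")
a=cv2.resize(S["color"][215:345,170:300],(400,400));b=cv2.resize(T["color"][95:225,220:350],(400,400))
cv2.imwrite("pics/pre.png",np.hstack([a,b])[:,:,::-1])
E
```

```text
False [506.3 -92.2  18. ] 8.3083 [-0.1 -0.4 -0.8]
False [517.6 -63.4  18. ] 9.15 [-0.2 -0.6 -0.7]
False [530.2 -33.   18. ] 10.0333 [-0.4 -0.8 -0.1]
False [542.9  -1.5  18. ] 10.9417 [-0.1 -0.3  0. ]
False [554.8  30.4  18. ] 11.85 [-0.4  0.3  1.2]
False [564.7  62.3  18. ] 12.7417 [-0.4 -0.2  0.3]
False [572.1  93.7  17.9] 13.6083 [ 0.3 -0.  -0.3]
False [575.7 124.5  17.9] 14.45 [-0.5  0.2 -0.1]
```

View pics/pre.png

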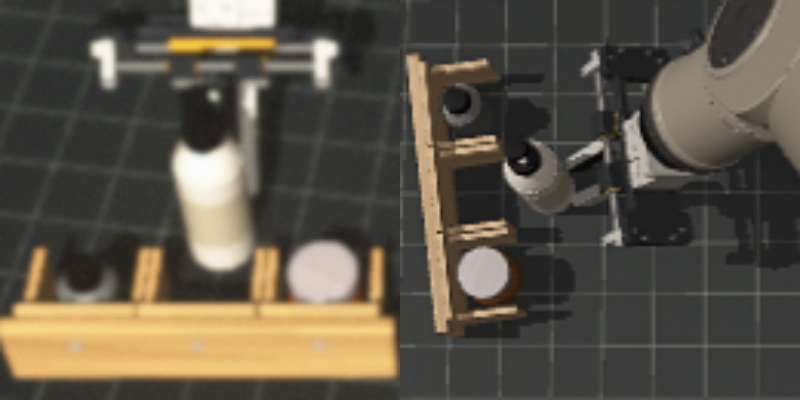

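```bash
python3 - <<'E'
from h import *
np.set_printoptions(precision=1,suppress=True)
S=ctrl.read_camera("side");T=ctrl.read_camera("top")
k=400/130
def cyl(c,X,o,m):
    P=np.array([(proj(c,np.array([X[0]+24*np.cos(a),X[1]+24*np.sin(a),z]))-o)*k for z in(3,108) for a in np.linspace(0,6.28,60)])
    i=cv2.convexHull(P.astype(np.float32)).astype(int);cv2.polylines(m,[i],True,(0,0,255),1)
    t=(proj(c,np.array([*X,180]))-o)*k;cv2.circle(m,tuple(int(v) for v in t),3,(0,255,0),-1)
    return P.min(0),P.max(0)
a=cv2.resize(S["color"][215:345,170:300],(400,400))[:,:,::-1].copy();b=cv2.resize(T["color"][95:225,220:350],(400,400))[:,:,::-1].copy()
print(cyl(S,P3,[170,215],a),cyl(T,P3,[220,95],b))
# goal footprint
for c,o,m in((S,[170,215],a),(T,[220,95],b)):
    for X in [(-28,-34),(28,-34),(28,34),(-28,34)]:
        n=np.array([-D[1],D[0]]);w=BAY+X[0]*D+X[1]*n
        cv2.circle(m,tuple(int(v) for v in (proj(c,np.r_[w,53])-o)*k),3,(255,255,0),-1)
cv2.imwrite("pics/chk.png",np.hstack([a,b]))
E
```

```text
(array([170.3, 129. ]), array([253.2, 267.9])) (array([103.5, 139.8]), array([174.6, 214. ]))
```

View pics/chk.png

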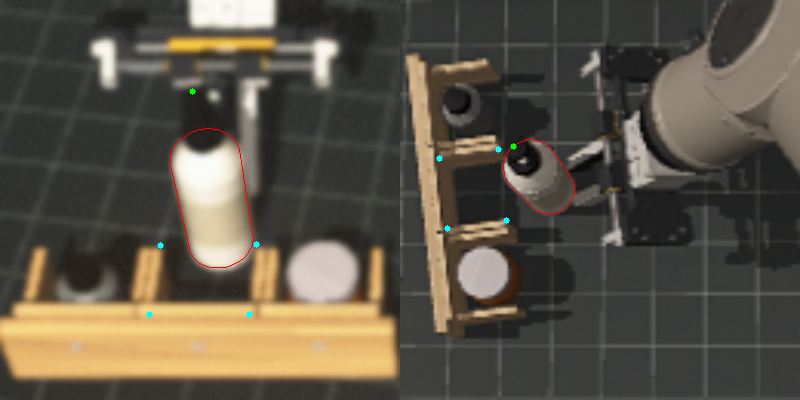

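The overlay agrees in both views: the bottle is upright at the predicted spot, and the bay corners lie on the cheeks' inner edges to about 3 mm. I push straight in until it meets the back.

```bash
python3 - <<'E'
from h import *
np.set_printoptions(precision=1,suppress=True)
p,q=pose(BAY-6*D,D,-1); r=ctrl.line_to(p,rot=q,speed=40,f_stop=12);print(r,ctrl.get_position(),ctrl.get_wrist_force())
if not r:
    p,q=pose(BAY+12*D,D,-1); print(ctrl.line_to(p,rot=q,speed=15,f_stop=6))
    g=ctrl.get_position();print(g,"bottle x in bay if touching",(g[:2]-BAY)@D+OFF,ctrl.get_wrist_force(),ctrl.get_time())
S=ctrl.read_camera("side");T=ctrl.read_camera("top")
a=cv2.resize(S["color"][215:345,170:300],(400,400));b=cv2.resize(T["color"][95:225,220:350],(400,400))
cv2.imwrite("pics/in.png",np.hstack([a,b])[:,:,::-1])
E
```

```text
False [568.  182.8  18. ] [ 0.3 -0.7  0.2]
True
[566.3 195.6  17.7] bottle x in bay if touching 6.795961536240416 [ 0.2 -3.   1.5] 17.125
```

View pics/in.png

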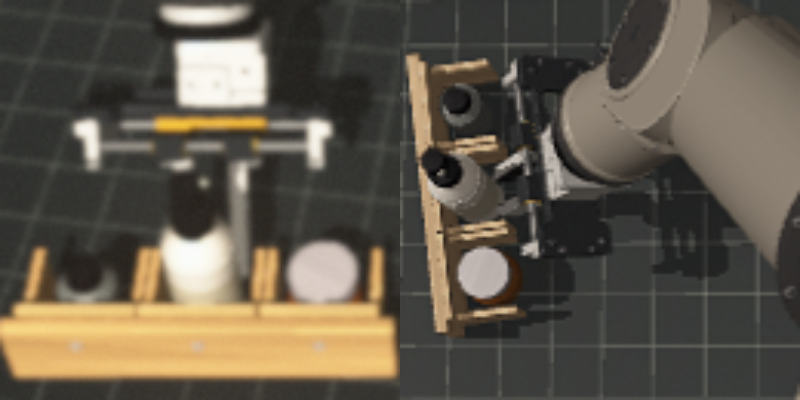

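The fingers stopped on force within 3 mm of the expected place, with the bottle in the bay and upright. I withdraw straight back, rise and check.

```bash
python3 - <<'E'
from h import *
np.set_printoptions(precision=1,suppress=True)
g=np.array(ctrl.get_position())
ctrl.line_to(g-np.r_[D*110,0],speed=60); ctrl.line_to(g+np.r_[-D*150,150],speed=120); ctrl.pause(.5)
S=ctrl.read_camera("side");T=ctrl.read_camera("top");k=400/130
ims=[]
for c,o in((S,[170,215]),(T,[220,95])):
    m=cv2.resize(c["color"][o[1]:o[1]+130,o[0]:o[0]+130],(400,400))[:,:,::-1].copy()
    X=BAY+5*D
    P=np.array([(proj(c,np.array([X[0]+24*np.cos(a),X[1]+24*np.sin(a),z]))-o)*k for z in(3,108) for a in np.linspace(0,6.28,60)])
    cv2.polylines(m,[cv2.convexHull(P.astype(np.float32)).astype(int)],True,(0,0,255),1);ims.append(m)
cv2.imwrite("pics/end.png",np.hstack(ims))
for l in["spectacles","pliers","jar","bottle","pump"]:
    for n in("side","top"): print(l,n,[(round(d["conf"],2),round(d["location"][1]*640),round(d["location"][0]*400)) for d in ctrl.spot_point(n,l)])
print(ctrl.get_time())
E
```

```text
spectacles side [(0.68, 307, 171)]
spectacles top []
pliers side [(0.51, 263, 159)]
pliers top []
jar side [(0.6, 278, 316), (0.22, 277, 320)]
jar top [(0.85, 251, 184)]
bottle side [(0.95, 407, 180), (0.69, 383, 174)]
bottle top [(0.56, 244, 157)]
pump side [(0.69, 235, 291), (0.64, 413, 155), (0.45, 387, 152), (0.22, 240, 318)]
pump top [(0.76, 237, 147), (0.19, 319, 146)]
21.75
```

View pics/end.png

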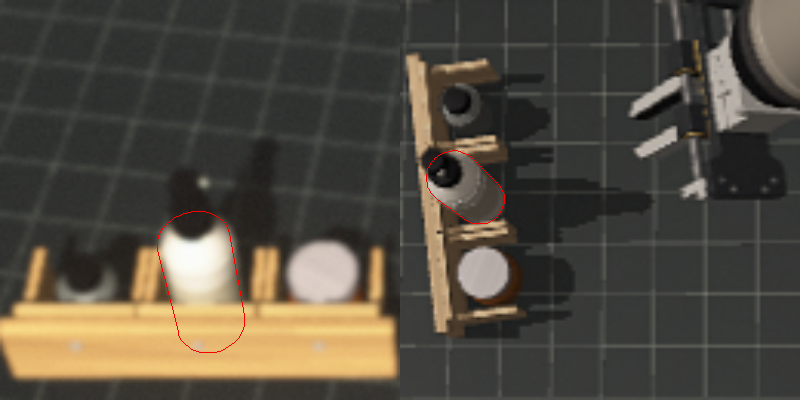

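```bash
python3 -c "
from rig import ctrl
ctrl.job_done()"
```

```text
the job is handed in; nothing more can be done
```

I pushed the tall white bottle across the mat into the empty middle bay and handed the job in at about 22 s of robot time; no verdict is reported. The fingers were 24 mm apart with the hand tilted back 35°, touching the body about 20 mm above the mat. The bottle went in along a smooth curve until the force stop at the back wall, then the arm withdrew straight back.

**Last checks**
- **Bottle in the bay:** the stop came with the bottle about 2.8 mm past the nominal touching point in my measured bay frame, which is within calibration error. After I withdrew, both views showed it upright and alone, matching the model outline at home to about 2–3 mm.
- **Jar:** detected within about 1–4 px of its first position.
- **Spectacles and pliers:** detected within 1–4 px in the side view. The top view did not find them, so they were checked from one view only.
- **Short bottle:** checked by eye only, and it looks unmoved.
- **Disagreements:** the network's side view did not find the bottle once it was in the bay. Its first bottle position differed by about 9 mm between the two views, so I used my outline fit instead.

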